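# Swap the open stock tray at the shoe repairer's bench

## Robot

A 6-joint arm with a two-finger parallel gripper is mounted at the origin on the work surface. World frame = base frame: x ahead of the robot, y to its left, z up, the work surface at z = 0. Lengths are in mm, angles in rad, forces in N, time in s.
With the tool pointing down it reaches from about 275 to 1000 mm from the base axis. Payload 8.4 kg.
Tool frame: the origin (TCP) lies where the fingers leave the gripper's body, on its centre line; the fingertips stand 73 mm ahead of it and the grasp point (between the pads) lies 54 mm ahead of it (grip_point_offset is the distance from the TCP to the grasp point, in mm); z points along the fingers, y is the direction in which the jaws open and shut (so a half turn about z gives the same grasp; the last joint's range is limited). The gripper opens to 85 mm and grips with 20 to 120 N. Pads are 22 mm wide; open, the fingers measure 114 mm over their backs; the gripper's body (76 mm by 85 mm) begins 54 mm behind the grasp point. The pads swing forward as they close: fully open they stand 13 mm farther back than shut.
Start: joints at [-1.232, 0.353, 1.633, -0, 1.155, -0.002], TCP at [208.9, -589.058, 303.881] pointing down, gripper open.
Joint ranges: [-2.63, 2.63], [-0.92, 2.1], [0.06, 2.66], [-1.3, 4.44], [0, 2.69], [-3.02, 3.02]. Speed limits (rad/s): [2.22, 2.22, 2.79, 3.14, 3.14, 3.14].

## Interface

Orientations are given as [roll, pitch, yaw] about the fixed x, y, z axes, in that order (R = Rz(yaw) Ry(pitch) Rx(roll)).
In Python, from rig import sense, grab_frame, sign_off, grip_point_offset gives the robot as it stands. The module is installed in compiled form; this text tells all that it offers.
- The arm moves only by the tool drive_tool, never from a script. Its argument "targets" is one flat list of numbers, 7 for each row, row after row: the shift along the tool's x, y, z in m, then the turn, a rotation vector about the tool's x, y, z in rad, then the opening, from 0 (shut) to 1 (fully open). In form: [tx, ty, tz, wx, wy, wz, grip, tx, ty, tz, wx, wy, wz, grip, ...]. A call has 1 to 12 rows; each row is the pose to reach, as a shift and turn from the pose commanded when the call began, along the tool's axes at that moment; what a row does not reach only later rows make up. A row lasts 1/12 s, in which the tool goes at most 41.7 mm and 7.16 degrees, less where a joint would pass 70% of its speed; a pose out of reach is approached as far as the arm can. A call with a gripper value outside its range is refused whole. The fingers move at their own pace and stop on an object; "force" is the grip in N (left out, the last holds). Time passes only in rows, so rows that repeat a pose let the fingers close. It gives the time, the measured TCP pose, the force and the opening at its end, in the units of the state.
- sense(): the state, without advancing time (a new reading comes with each control period).
- grab_frame(name): name is "side" or "top" or "wrist"; returns a dict with "color" (420x560x3 uint8, blue, green, red), "vertical_fov" (degrees; the focal length in pixels is half the picture's height over the tangent of half this angle, whatever the lens; pixels are square), "cx", "cy" (the principal point, pixels), "world_from_camera" (4x4, takes a point from camera to world coordinates). Camera axes: x right, y down, z forward; pixel columns grow to the right and rows downward; lengths in mm; the calibration is good to about 2 mm. A picture is of the moment at which its call begins. There is no depth.
- sign_off(): hands the job in, once; it reports no verdict.
The state is a dict: "clock": time; "qpos": joint angles; "qvel": joint speeds; "joint_efforts": joint torques, N m; "eef_pos": TCP position; "tcp_rot": TCP orientation; "contact_force": force on the tool from outside, world axes, zero at the start; "wrist_torque": the same for the moment, N m; "opening": opening from 0.0 (shut) to 1.0 (fully open).
Only numpy, scipy, OpenCV 4.12 (cv2) and the standard library are available. Lean on these libraries where they do the work, as an engineer would, in place of code of your own. Each camera call takes 0.05 s, during which the arm holds its last target. There are 200 camera calls.

## Task

The tray of flat half-soles has been left open: first push it fully home with the fingertips, then hook a fingertip behind the lip of the tray of D-shaped heel blocks and draw it all the way out to its stop. Do not grasp, pinch or lift anything: the loose heel block must ride along in its place in the tray, and the tray of round tins and everything else on the bench must be left as they are.

Things in the scene. Friction and masses are not known exactly. Their poses are not given: they have to be found in the camera images.
- heel_case: fixed low grey steel case, 200 mm long (x) x 124 mm wide (y) x 54 mm high, open at its front (-x) and uncovered on top over its front half, holding the tray that carries D-shaped black rubber heel blocks (40 x 40 mm, 20 mm high), one of them loose in the uncovered front half. Origin: centre of its underside on the bench; +x points inward (tray home), -x is the way the tray comes out, z up
- heel_tray (a joint): the tray in heel_case; steel, 104 mm wide; joint value 0 = fully home, 0.120 m = drawn fully out to its stop; it slides along its case's own -x axis (out, towards the robot) with about 1.5 N of friction plus light damping, stays where it is left, cannot tip or lift. It starts home
- heel_lip (a point): the upstanding lip at the front of that tray, its inner plate: 4 mm thick, 104 mm wide, its top edge 48 mm above the bench. This point: centre of the top edge of its rear (inner) face; axes as the case. Behind it the tray is an empty pocket 46 mm deep (x) and 96 mm wide, with its floor 10 mm above the bench (38 mm below the lip's top edge); a 12 mm high rib closes the pocket's rear. It moves with the tray
- heel_front (a point): the outer plate of the same tray front, lying against the lip's front: 4 mm thick, 104 mm wide, reaching from 7 to 41 mm above the bench. This point: on its front (-x) face, half-way along its width, 24 mm above the bench; axes as the case. It moves with the tray
- sole_case: fixed low grey steel case, 200 mm long (x) x 124 mm wide (y) x 54 mm high, open at its front (-x) and uncovered on top over its front half, holding the tray that carries flat black half-soles, stacked two high: round-ended rubber plates 86 mm long across the tray, 36 mm broad, 8 mm thick. Origin: centre of its underside on the bench; +x points inward (tray home), -x is the way the tray comes out, z up
- sole_tray (a joint): the tray in sole_case; steel, 104 mm wide; joint value 0 = fully home, 0.120 m = drawn fully out to its stop; it slides along its case's own -x axis (out, towards the robot) with about 1.5 N of friction plus light damping, stays where it is left, cannot tip or lift. It starts part-way out (50 to 110 mm)
- sole_lip (a point): the upstanding lip at the front of that tray, its inner plate: 4 mm thick, 104 mm wide, its top edge 48 mm above the bench. This point: centre of the top edge of its rear (inner) face; axes as the case. Behind it the tray is an empty pocket 46 mm deep (x) and 96 mm wide, with its floor 10 mm above the bench (38 mm below the lip's top edge); a 12 mm high rib closes the pocket's rear. It moves with the tray
- sole_front (a point): the outer plate of the same tray front, lying against the lip's front: 4 mm thick, 104 mm wide, reaching from 7 to 41 mm above the bench. This point: on its front (-x) face, half-way along its width, 24 mm above the bench; axes as the case. It moves with the tray
- tin_case: fixed low grey steel case, 200 mm long (x) x 124 mm wide (y) x 54 mm high, open at its front (-x) and uncovered on top over its front half, holding the tray that carries small round dark tins (diameter 39 mm, 24 mm high), two of them in the uncovered front half. Origin: centre of its underside on the bench; +x points inward (tray home), -x is the way the tray comes out, z up
- tin_tray (a joint): the tray in tin_case; steel, 104 mm wide; joint value 0 = fully home, 0.120 m = drawn fully out to its stop; it slides along its case's own -x axis (out, towards the robot) with about 1.5 N of friction plus light damping, stays where it is left, cannot tip or lift. It starts home
- tin_lip (a point): the upstanding lip at the front of that tray, its inner plate: 4 mm thick, 104 mm wide, its top edge 48 mm above the bench. This point: centre of the top edge of its rear (inner) face; axes as the case. Behind it the tray is an empty pocket 46 mm deep (x) and 96 mm wide, with its floor 10 mm above the bench (38 mm below the lip's top edge); a 12 mm high rib closes the pocket's rear. It moves with the tray
- tin_front (a point): the outer plate of the same tray front, lying against the lip's front: 4 mm thick, 104 mm wide, reaching from 7 to 41 mm above the bench. This point: on its front (-x) face, half-way along its width, 24 mm above the bench; axes as the case. It moves with the tray
- heel_block_mid (a point): the loose black rubber heel block, D-shaped, 40 x 40 x 20 mm high, 60 g, lying flat in the heel tray behind the pocket, between two 12 mm high ribs, about 2 mm clear of each; point at its middle, 10 mm above the tray floor; z is up
- polish_tin: low round dark tin, 48 mm across, 26 mm high, on the roof of the half-sole case; bystander, origin at its underside (lying tools: on their axis)
- wax: round amber wax stub, 26 mm across, 30 mm high, standing on the bench between two tray lanes; bystander, origin at its underside (lying tools: on their axis)
- punch: small steel punch, 24 mm across its foot, 40 mm high, standing on the bench between two tray lanes; bystander, origin at its underside (lying tools: on their axis)
- hammer: hammer lying at the left of the bench; bystander, origin at its underside (lying tools: on their axis)
- brush: glue brush lying at the right of the bench; bystander, origin at its underside (lying tools: on their axis)
- glue: amber glue jar, 66 mm across, 100 mm high, standing at the right; bystander, origin at its underside (lying tools: on their axis)
- last: wooden shoe last, about 190 mm long, 90 mm high, at the left; bystander, origin at its underside (lying tools: on their axis)
Mind the look-alikes: they are no part of the job. What is shaped like the tin_case but turquoise is not meant.

How it is judged:
By the outcome, as a careful person would: the job done as asked, in the order asked, and still so for the second after the job is handed in, with the robot touching nothing.
It also fails if it takes over 48 s, if anything falls off the work surface, if the arm or the gripper's body presses on something with over 40 N, if the wrist force passes 120 N, or if a joint passes its speed limit or range.

## Working session

There is one attempt and no reset: what is moved stays moved. The work goes in short steps, Python scripts to look and compute and a tool call to move; the robot and the scene stay as the last step left them, time stands still between calls to the robot, and variables do not carry over. Pictures are saved under pics/ and viewed, about 8 in all and at most 12, crops included, and the job is handed in when it is done.

Besides the shell and the picture viewer there is one more tool, called after ">>>" as name(argument=value, ...) on one line, values as JSON. drive_tool: Moves the arm, as the interface text tells. Its arguments: {"type":"object","properties":{"targets":{"type":"array"},"force":{"type":"number"}},"required":["targets"]}

```bash
mkdir -p pics; python3 - <<'E'
from rig import *
import cv2,json,pickle,numpy as np
s=sense();print({k:np.round(v,3).tolist() for k,v in s.items()},grip_point_offset)
for n in("side","top"):
    f=grab_frame(n);cv2.imwrite(f"pics/{n}0.png",f["color"]);pickle.dump(f,open(f"{n}0.pkl","wb"));print(n,f["vertical_fov"],f["cx"],f["cy"],np.round(f["world_from_camera"],3).tolist())
E
```

```text
{'clock': 0.0, 'qpos': [-1.232, 0.354, 1.634, -0.0, 1.155, -0.002], 'qvel': [-0.0, 0.0, 0.001, -0.0, 0.002, -0.001], 'joint_efforts': [0.003, -60.525, -34.207, 0.0, 0.009, 0.0], 'eef_pos': [208.765, -588.7, 303.176], 'tcp_rot': [-3.14, 0.0, 0.341], 'contact_force': [-0.841, 1.104, 0.326], 'wrist_torque': [0.016, 0.01, -0.004], 'opening': 1.002} 53.900000000000006
side 52.295204728989034 282.83963264292834 206.91093627806526 [[-0.832, -0.299, 0.468, -91.623], [-0.555, 0.457, -0.695, 932.341], [-0.006, -0.838, -0.546, 788.053], [0.0, 0.0, 0.0, 1.0]]
top 56.95160009925026 277.40540994819986 212.31978951874765 [[0.017, -0.997, 0.079, 468.033], [-1.0, -0.016, 0.007, -1.357], [-0.006, -0.079, -0.997, 1008.225], [0.0, 0.0, 0.0, 1.0]]
```

View pics/top0.png

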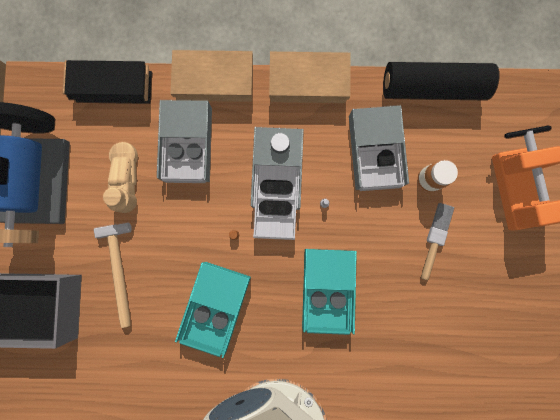

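View pics/side0.png

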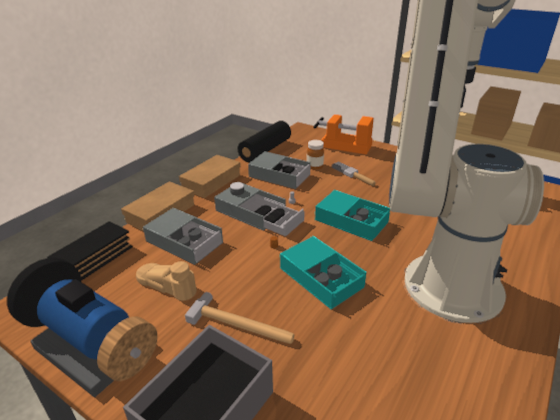

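The top view shows the sole case at about (277,145) px with its tray out to row ~238. The heel case is at (378,148), slightly yawed, and the tin case is at (185,140). I'll enlarge the heel and sole area.

```bash
python3 - <<'E'
import cv2
i=cv2.imread("pics/top0.png")[95:245,240:420]
cv2.imwrite("pics/crop.png",cv2.resize(i,None,fx=4,fy=4,interpolation=cv2.INTER_CUBIC))
E
```

```text
(no output)
```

View pics/crop.png

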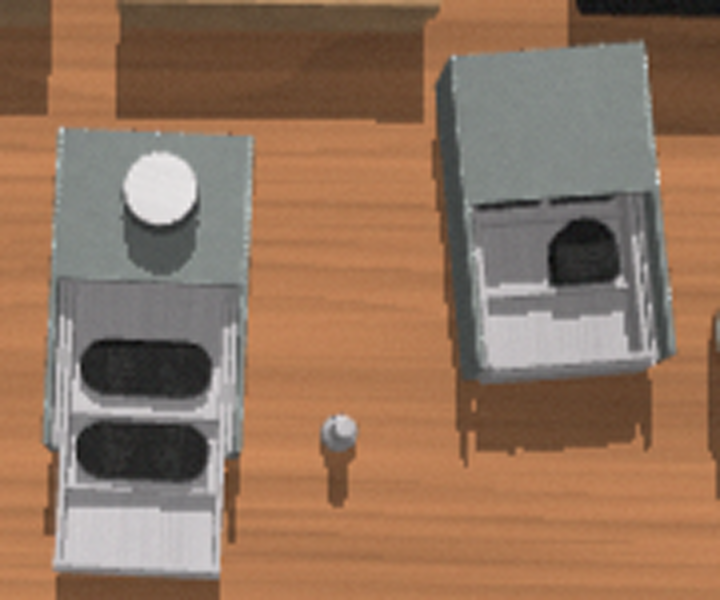

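The crop shows the roof corners of both cases, plus the sole lip edge from (55,570) to (218,577) and the heel lip edge from (475,380) to (660,362). I'll back-project these at their known heights.

```bash
cat > h.py <<'E'
import numpy as np
def ray(f,u,v,z):
    F=210/np.tan(np.radians(f["vertical_fov"]/2));T=np.array(f["world_from_camera"])
    d=T[:3,:3]@np.array([(u-f["cx"])/F,(v-f["cy"])/F,1]);o=T[:3,3]
    return o+d*(z-o[2])/d[2]
def proj(f,p):
    F=210/np.tan(np.radians(f["vertical_fov"]/2));T=np.linalg.inv(f["world_from_camera"])
    c=T[:3,:3]@np.array(p)+T[:3,3];return np.array([F*c[0]/c[2]+f["cx"],F*c[1]/c[2]+f["cy"]])
E
python3 - <<'E'
import pickle,numpy as np
from h import *
f=pickle.load(open("top0.pkl","rb"))
for n,u,v,z in [("S bl",62,128,54),("S br",252,138,54),("S rfl",57,280,54),("S rfr",247,290,54),("S lipl",55,570,48),("S lipr",218,577,48),
 ("H bl",452,58,54),("H br",645,42,54),("H rfl",470,208,54),("H rfr",655,190,54),("H lipl",475,380,48),("H lipr",660,362,48),("H block",585,255,30),("punch",338,425,40),("tin top",160,188,80)]:
    print(n,ray(f,240+u/4,95+v/4,z).round(1))
E
```

```text
S bl [758.6  64.   54. ]
S br [753.9 -55.6  54. ]
S rfl [661.6  65.1  54. ]
S rfr [657.1 -53.6  54. ]
S lipl [481.   62.8  48. ]
S lipr [478.4 -38.1  48. ]
H bl [ 807.3 -181.1   54. ]
H br [ 819.4 -302.7   54. ]
H rfl [ 711.3 -192.5   54. ]
H rfr [ 724.5 -308.2   54. ]
H lipl [ 603.7 -196.8   48. ]
H lipr [ 616.8 -312.2   48. ]
H block [ 687.9 -270.8   30. ]
punch [ 574.9 -112.5   40. ]
tin top [714.2   1.6  80. ]
```

```bash
cat >> h.py <<'E'
from scipy.spatial.transform import Rotation as R
def go(x,y,z,yaw):
    from rig import sense
    s=sense();r=R.from_euler("xyz",s["tcp_rot"]);t=R.from_euler("xyz",[np.pi,0,yaw])
    print("t",s["clock"],"at",np.round(s["eef_pos"],1),np.round(s["tcp_rot"],3),"F",np.round(s["contact_force"],1))
    print("shift mm",r.inv().apply(np.array([x,y,z])-s["eef_pos"]).round(1),"turn",(r.inv()*t).as_rotvec().round(4))
E
python3 -c "
from h import *
go(420,13,300,-.029)"
```

```text
t 0.1 at [ 208.8 -588.7  303.2] [-3.14  -0.     0.341] F [ 0.4  0.7 -0.5]
shift mm [ 400.2 -496.5    3.9] turn [-1.300e-03  2.000e-04  3.698e-01]
```

>>> drive_tool(targets=[0.033, -0.041, 0, 0, 0, 0.03, 0, 0.066, -0.082, 0, 0, 0, 0.06, 0, 0.1, -0.124, 0, 0, 0, 0.09, 0, 0.133, -0.165, 0, 0, 0, 0.12, 0, 0.166, -0.206, 0, 0, 0, 0.15, 0, 0.2, -0.248, 0, 0, 0, 0.18, 0, 0.233, -0.289, 0, 0, 0, 0.21, 0, 0.266, -0.33, 0, 0, 0, 0.24, 0, 0.3, -0.372, 0, 0, 0, 0.27, 0, 0.333, -0.413, 0, 0, 0, 0.31, 0, 0.366, -0.455, 0.002, 0, 0, 0.34, 0, 0.4, -0.496, 0.004, 0, 0, 0.37, 0], force=20)

```text
clock: 1.1
eef_pos: [374.4, -115.3, 302.7]
tcp_rot: [3.141, -0.0, -0.031]
contact_force: [1.1, -1.2, 0.5]
opening: -0.001
```

```bash
python3 - <<'E'
from rig import *
from h import *
import cv2,pickle
f=grab_frame("wrist");pickle.dump(f,open("w1.pkl","wb"));cv2.imwrite("pics/w1.png",f["color"])
go(420,13,300,-.029);print(np.round(f["world_from_camera"],3))
E
```

```text
t 1.15 at [ 376.4 -109.4  302.5] [-3.138e+00 -1.000e-03 -3.100e-02] F [0.8 3.3 0.1]
shift mm [  39.8 -123.7    3. ] turn [-0.0035 -0.0012 -0.0023]
[[-3.10000e-02 -9.44000e-01 -3.27000e-01  4.59984e+02]
 [-1.00000e+00  3.00000e-02  1.00000e-02 -1.18068e+02]
 [ 1.00000e-03  3.28000e-01 -9.45000e-01  3.72265e+02]
 [ 0.00000e+00  0.00000e+00  0.00000e+00  1.00000e+00]]
```

View pics/w1.png

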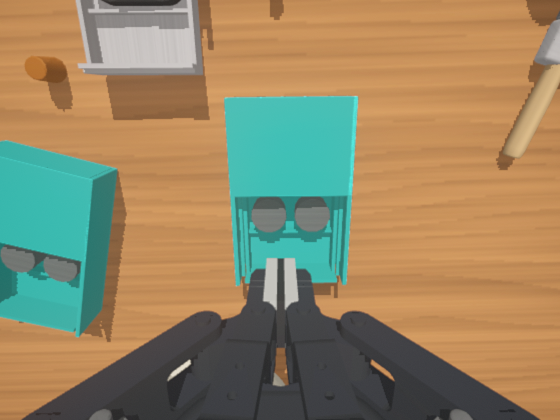

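The wrist view shows the sole tray's lip along (80,67)–(203,68), with the amber wax at (40,68). The turquoise decoys are below.

```bash
python3 - <<'E'
from h import *
import pickle
f=pickle.load(open("w1.pkl","rb"))
for u,v,z in [(80,66,48),(202,66,48),(82,73,41),(202,74,41),(40,72,0),(46,80,0)]: print(ray(f,u,v,z).round(1))
E
```

```text
[488.4  62.8  48. ]
[485.  -47.9  48. ]
[483.   66.2  41. ]
[478.7 -45.6  41. ]
[488.2 132.7   0. ]
[480.2 128.5   0. ]
```

>>> drive_tool(targets=[0.01, -0.03, 0, 0, 0, 0, 0, 0.01, -0.065, 0, 0, 0, 0, 0, 0.01, -0.1, 0, 0, 0, 0, 0, 0.01, -0.124, 0, 0, 0, 0, 0, 0.01, -0.124, 0, 0, 0, 0, 0, 0.01, -0.124, 0, 0, 0, 0, 0])

```text
clock: 1.65
eef_pos: [387.9, 7.3, 302.4]
tcp_rot: [3.141, 0.0, -0.026]
contact_force: [-0.8, -0.4, 1.0]
opening: -0.001
```

```bash
python3 - <<'E'
from rig import *
from h import *
import cv2,pickle
f=grab_frame("wrist");pickle.dump(f,open("w2.pkl","wb"));cv2.imwrite("pics/w2.png",f["color"])
go(435,11,90,-.029)
E
```

```text
t 1.7 at [387.9   6.5 302.4] [ 3.141  0.    -0.027] F [ 0.5 -0.8 -0.2]
shift mm [ 47.   -5.9 212.4] turn [0.0003 0.0004 0.0016]
```

View pics/w2.png

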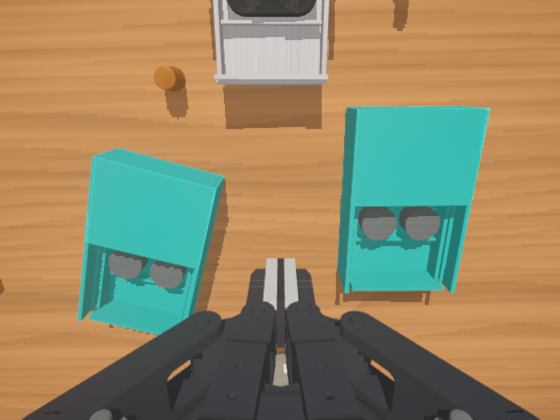

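The sole lip's top edge runs (215,78)–(327,78), and the decoys leave a clear corridor in front of it.

```bash
python3 - <<'E'
from h import *
import pickle
f=pickle.load(open("w2.pkl","rb"))
for u,v,z in [(215,76,48),(327,75.5,48),(216,83,41),(327,82.5,41),(221,160,54),(93,155,54),(346,107,54),(340,290,54)]: print(ray(f,u,v,z).round(1))
E
```

```text
[489.2  64.2  48. ]
[486.9 -38.3  48. ]
[483.4  65.1  41. ]
[481.1 -39.4  41. ]
[412.7  64.2  54. ]
[420.8 187.8  54. ]
[459.1 -55.6  54. ]
[262.4 -56.7  54. ]
```

>>> drive_tool(targets=[0.02, -0.002, 0.03, 0, 0, 0, 0, 0.04, -0.004, 0.065, 0, 0, 0, 0, 0.052, -0.006, 0.1, 0, 0, 0, 0, 0.052, -0.006, 0.14, 0, 0, 0, 0, 0.052, -0.006, 0.175, 0, 0, 0, 0, 0.052, -0.006, 0.2, 0, 0, 0, 0, 0.052, -0.006, 0.208, 0, 0, 0, 0, 0.052, -0.006, 0.208, 0, 0, 0, 0, 0.052, -0.006, 0.208, 0, 0, 0, 0])

```text
clock: 2.45
eef_pos: [440.6, 10.1, 95.0]
tcp_rot: [3.142, 0.0, -0.03]
contact_force: [0.3, -0.8, 0.9]
opening: 0.002
```

>>> drive_tool(targets=[0.01, 0, 0, 0, 0, 0, 0, 0.02, 0, 0, 0, 0, 0, 0, 0.026, 0, 0, 0, 0, 0, 0, 0.031, 0, 0, 0, 0, 0, 0, 0.036, 0, 0, 0, 0, 0, 0, 0.042, 0, 0, 0, 0, 0, 0, 0.048, 0, 0, 0, 0, 0, 0, 0.054, 0, 0, 0, 0, 0, 0, 0.06, 0, 0, 0, 0, 0, 0, 0.066, 0, 0, 0, 0, 0, 0, 0.072, 0, 0, 0, 0, 0, 0, 0.076, 0, 0, 0, 0, 0, 0])

```text
clock: 3.45
eef_pos: [517.1, 8.7, 94.5]
tcp_rot: [-3.142, -0.0, -0.029]
contact_force: [-1.9, 0.3, 0.3]
opening: 0.003
```

>>> drive_tool(targets=[0.003, 0, 0, 0, 0, 0, 0, 0.006, 0, 0, 0, 0, 0, 0, 0.008, 0, 0, 0, 0, 0, 0, 0.01, 0, 0, 0, 0, 0, 0, 0.012, 0, 0, 0, 0, 0, 0, 0.014, 0, 0, 0, 0, 0, 0, 0.016, 0, 0, 0, 0, 0, 0, 0.016, 0, 0, 0, 0, 0, 0])

```text
clock: 4.12
eef_pos: [532.7, 8.1, 94.6]
tcp_rot: [3.142, -0.001, -0.029]
contact_force: [-0.5, 0.4, -0.4]
opening: 0.004
```

>>> drive_tool(targets=[0.001, 0, 0, 0, 0, 0, 0, 0.002, 0, 0, 0, 0, 0, 0, 0.003, 0, 0, 0, 0, 0, 0, 0.004, 0, 0, 0, 0, 0, 0, 0.005, 0, 0, 0, 0, 0, 0, 0.006, 0, 0, 0, 0, 0, 0])

```text
clock: 4.62
eef_pos: [538.3, 7.9, 94.6]
tcp_rot: [3.142, -0.0, -0.029]
contact_force: [-1.3, -0.5, 1.3]
opening: -0.002
```

>>> drive_tool(targets=[0.001, 0, 0, 0, 0, 0, 0, 0.002, 0, 0, 0, 0, 0, 0, 0.003, 0, 0, 0, 0, 0, 0, 0.004, 0, 0, 0, 0, 0, 0])

```text
clock: 4.95
eef_pos: [542.3, 7.9, 94.6]
tcp_rot: [3.142, -0.0, -0.029]
contact_force: [-0.9, 0.3, 1.3]
opening: -0.0
```

>>> drive_tool(targets=[0.001, 0, 0, 0, 0, 0, 0, 0.002, 0, 0, 0, 0, 0, 0, 0.003, 0, 0, 0, 0, 0, 0, 0.004, 0, 0, 0, 0, 0, 0])

```text
clock: 5.28
eef_pos: [544.6, 7.8, 94.3]
tcp_rot: [3.142, 0.004, -0.029]
contact_force: [-10.4, -0.2, 6.8]
opening: 0.0
```

```bash
python3 - <<'E'
from rig import *
from h import *
import cv2,pickle
go(500,8,95,-.029)
f=grab_frame("wrist");pickle.dump(f,open("w3.pkl","wb"));cv2.imwrite("pics/w3.png",f["color"])
E
```

```text
t 5.2833 at [544.6   7.8  94.3] [ 3.142  0.004 -0.029] F [-10.4  -0.2   6.8]
shift mm [-44.6   1.1  -0.5] turn [ 0.0001  0.0039 -0.0002]
```

View pics/w3.png

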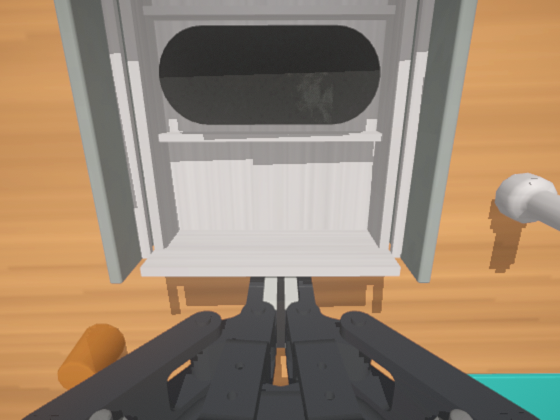

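The sole tray is against its stop: the force jumped to 10 N and the lip front at (145–398, 270) is flush with the case front. I'll back off, rise and go over to the heel case.

>>> drive_tool(targets=[-0.01, 0, 0, 0, 0, 0, 0, -0.03, 0, 0, 0, 0, 0, 0, -0.03, 0, -0.03, 0, 0, 0, 0, -0.03, 0, -0.07, 0, 0, 0, 0, -0.03, 0, -0.11, 0, 0, 0, 0, -0.03, 0.03, -0.13, 0, 0, 0, 0, -0.03, 0.07, -0.14, 0, 0, -0.03, 0, -0.03, 0.11, -0.14, 0, 0, -0.06, 0, -0.03, 0.15, -0.14, 0, 0, -0.09, 0, -0.03, 0.19, -0.14, 0, 0, -0.12, 0, -0.03, 0.22, -0.14, 0, 0, -0.125, 0, -0.03, 0.25, -0.14, 0, 0, -0.125, 0])

```text
clock: 6.33
eef_pos: [508.5, -243.3, 234.7]
tcp_rot: [3.141, -0.001, 0.095]
contact_force: [0.9, -0.3, -0.3]
opening: 0.001
```

>>> drive_tool(targets=[0.01, 0.015, 0, 0, 0, 0, 0, 0.01, 0.015, 0, 0, 0, 0, 0, 0.01, 0.015, 0, 0, 0, 0, 0])

```text
clock: 6.58
eef_pos: [520.3, -255.7, 234.3]
tcp_rot: [3.141, -0.001, 0.094]
contact_force: [-0.5, -0.2, -0.5]
opening: -0.002
```

```bash
python3 - <<'E'
from rig import *
from h import *
import cv2,pickle
go(644,-258,150,.095)
f=grab_frame("wrist");pickle.dump(f,open("w4.pkl","wb"));cv2.imwrite("pics/w4.png",f["color"])
E
```

```text
t 6.5833 at [ 520.3 -255.7  234.3] [ 3.141e+00 -1.000e-03  9.400e-02] F [-0.5 -0.2 -0.5]
shift mm [122.9  13.9  84.4] turn [ 0.0001 -0.0005 -0.0007]
```

View pics/w4.png

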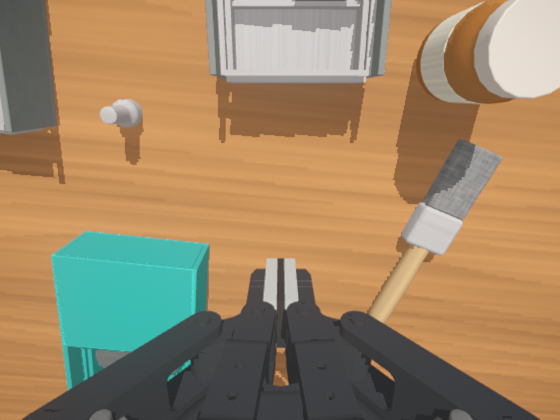

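The heel lip's top edge is level at about (225,73)–(370,73), with the pocket behind it. The brush head is at (403–500,140–250).

```bash
python3 - <<'E'
from h import *
import pickle
f=pickle.load(open("w4.pkl","rb"));c,s=np.cos(.094),np.sin(.094);A=np.array([[c,s],[-s,c]])
for n,u,v,z in [("lip outL",226,74,48),("lip outR",370,74,48),("wallL",207,73,54),("wallR",388,73,54),("ferrule",403,240,0),("bristle",463,140,0),("handle",372,312,0),("turq",208,245,54)]:
    p=ray(f,u,v,z);print(n,p.round(1),"rel",(A@(p[:2]-[520.3,-255.7])).round(1))
E
```

```text
lip outL [ 614.4 -207.8   48. ] rel [98.2 38.8]
lip outR [ 624.2 -311.3   48. ] rel [ 98.3 -65.1]
wallL [ 613.6 -195.4   54. ] rel [98.6 51.3]
wallR [ 625.6 -322.3   54. ] rel [ 98.6 -76.2]
ferrule [ 476.7 -385.1    0. ] rel [ -55.5 -124.7]
bristle [ 580.5 -418.     0. ] rel [  44.7 -167.3]
handle [ 388.1 -369.9    0. ] rel [-142.3 -101.3]
turq [ 479.8 -199.1   54. ] rel [-35.   60.2]
```

>>> drive_tool(targets=[0.03, 0.004, 0, 0, 0, 0, 0, 0.07, 0.009, 0, 0, 0, 0, 0, 0.105, 0.013, 0.01, 0, 0, 0, 0, 0.124, 0.0135, 0.03, 0, 0, 0, 0, 0.124, 0.0135, 0.055, 0, 0, 0, 0, 0.124, 0.0135, 0.08, 0, 0, 0, 0, 0.124, 0.0135, 0.09, 0, 0, 0, 0, 0.124, 0.0135, 0.1, 0, 0, 0, 0, 0.124, 0.0135, 0.11, 0, 0, 0, 0, 0.124, 0.0135, 0.12, 0, 0, 0, 0, 0.124, 0.0135, 0.13, 0, 0, 0, 0, 0.124, 0.0135, 0.136, 0, 0, 0, 0])

```text
clock: 7.63
eef_pos: [644.9, -256.8, 97.9]
tcp_rot: [3.142, -0.0, 0.096]
contact_force: [-0.3, -0.4, -0.1]
opening: -0.0
```

```bash
python3 - <<'E'
from rig import *
from h import *
import cv2
go(510,-270,98,.094)
cv2.imwrite("pics/w5.png",grab_frame("wrist")["color"])
E
```

```text
t 7.6333 at [ 644.9 -256.8   97.9] [ 3.142 -0.     0.096] F [-0.3 -0.4 -0.1]
shift mm [-1.355e+02  3.000e-01 -1.000e-01] turn [ 0.     -0.0001  0.0016]
```

View pics/w5.png

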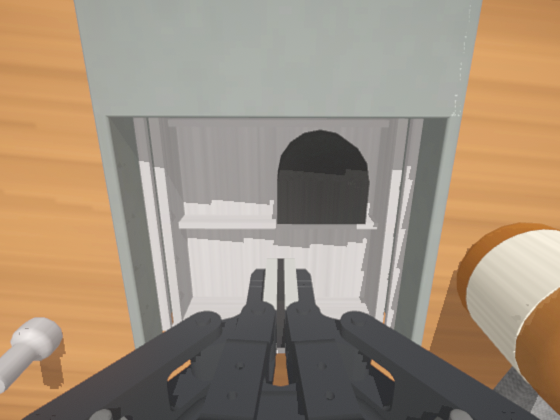

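The fingertips are in the heel pocket, clear of the lip and the rib, and the block at (322,180) sits between its ribs. Now I'll draw it out slowly.

>>> drive_tool(targets=[-0.003, 0, 0, 0, 0, 0, 0, -0.006, 0, 0, 0, 0, 0, 0, -0.008, 0, 0, 0, 0, 0, 0, -0.01, 0, 0, 0, 0, 0, 0, -0.012, 0, 0, 0, 0, 0, 0, -0.014, 0, 0, 0, 0, 0, 0, -0.016, 0, 0, 0, 0, 0, 0, -0.018, 0, 0, 0, 0, 0, 0, -0.02, 0, 0, 0, 0, 0, 0, -0.023, 0, 0, 0, 0, 0, 0, -0.026, 0, 0, 0, 0, 0, 0, -0.03, 0, 0, 0, 0, 0, 0])

```text
clock: 8.68
eef_pos: [615.1, -259.7, 98.7]
tcp_rot: [3.141, -0.0, 0.096]
contact_force: [2.0, 0.4, 1.3]
opening: 0.001
```

>>> drive_tool(targets=[-0.004, 0, 0, 0, 0, 0, 0, -0.008, 0, 0, 0, 0, 0, 0, -0.012, 0, 0, 0, 0, 0, 0, -0.016, 0, 0, 0, 0, 0, 0, -0.02, 0, 0, 0, 0, 0, 0, -0.024, 0, 0, 0, 0, 0, 0, -0.028, 0, 0, 0, 0, 0, 0, -0.032, 0, 0, 0, 0, 0, 0, -0.036, 0, 0, 0, 0, 0, 0, -0.04, 0, 0, 0, 0, 0, 0, -0.044, 0, 0, 0, 0, 0, 0, -0.048, 0, 0, 0, 0, 0, 0])

```text
clock: 9.68
eef_pos: [567.0, -264.2, 98.6]
tcp_rot: [-3.141, 0.0, 0.096]
contact_force: [2.3, 1.2, 0.9]
opening: 0.0
```

>>> drive_tool(targets=[-0.004, 0, 0, 0, 0, 0, 0, -0.008, 0, 0, 0, 0, 0, 0, -0.012, 0, 0, 0, 0, 0, 0, -0.016, 0, 0, 0, 0, 0, 0, -0.02, 0, 0, 0, 0, 0, 0, -0.024, 0, 0, 0, 0, 0, 0, -0.027, 0, 0, 0, 0, 0, 0, -0.03, 0, 0, 0, 0, 0, 0, -0.033, 0, 0, 0, 0, 0, 0, -0.036, 0, 0, 0, 0, 0, 0, -0.039, 0, 0, 0, 0, 0, 0, -0.042, 0, 0, 0, 0, 0, 0])

```text
clock: 10.68
eef_pos: [525.3, -268.3, 98.5]
tcp_rot: [-3.142, 0.0, 0.096]
contact_force: [2.0, 2.3, -0.9]
opening: -0.003
```

Travelled 120 mm, gap included. I'll continue in small steps to the stop.

>>> drive_tool(targets=[-0.0015, 0, 0, 0, 0, 0, 0, -0.003, 0, 0, 0, 0, 0, 0, -0.0045, 0, 0, 0, 0, 0, 0, -0.006, 0, 0, 0, 0, 0, 0, -0.007, 0, 0, 0, 0, 0, 0, -0.008, 0, 0, 0, 0, 0, 0])

```text
clock: 11.18
eef_pos: [517.5, -269.0, 98.5]
tcp_rot: [-3.142, 0.0, 0.096]
contact_force: [1.8, 1.8, -1.7]
opening: -0.0
```

>>> drive_tool(targets=[-0.001, 0, 0, 0, 0, 0, 0, -0.002, 0, 0, 0, 0, 0, 0, -0.003, 0, 0, 0, 0, 0, 0, -0.004, 0, 0, 0, 0, 0, 0])

```text
clock: 11.52
eef_pos: [513.5, -269.5, 98.5]
tcp_rot: [-3.142, 0.0, 0.096]
contact_force: [1.4, 0.7, -1.7]
opening: 0.003
```

>>> drive_tool(targets=[-0.001, 0, 0, 0, 0, 0, 0, -0.002, 0, 0, 0, 0, 0, 0, -0.003, 0, 0, 0, 0, 0, 0, -0.004, 0, 0, 0, 0, 0, 0])

```text
clock: 11.85
eef_pos: [512.6, -269.6, 98.8]
tcp_rot: [3.14, -0.006, 0.094]
contact_force: [19.3, 8.6, -13.2]
opening: -0.001
```

The stop is reached: 19 N, after about 133 mm along the axis including the ~12 mm gap. I'll back into the pocket middle, lift straight out and check.

>>> drive_tool(targets=[0.004, 0, 0, 0, 0, 0, 0, 0.009, 0, 0, 0, 0, 0, 0, 0.014, 0, 0, 0, 0, 0, 0, 0.014, 0, 0, 0, 0, 0, 0, 0.014, 0, -0.015, 0, 0, 0, 0, 0.014, 0, -0.035, 0, 0, 0, 0, 0.014, 0, -0.065, 0, 0, 0, 0, 0.014, 0, -0.1, 0, 0, 0, 0, 0.014, 0, -0.14, 0, 0, 0, 0, 0.014, 0, -0.18, 0, 0, 0, 0, -0.02, 0, -0.2, 0, 0, 0, 0, -0.05, 0, -0.21, 0, 0, 0, 0])

```text
clock: 12.85
eef_pos: [460.5, -275.2, 312.2]
tcp_rot: [3.138, -0.004, 0.097]
contact_force: [0.3, -0.9, -0.2]
opening: 0.001
```

>>> drive_tool(targets=[-0.03, 0.03, 0, 0, 0, 0, 0, -0.06, 0.06, 0, 0, 0, 0, 0, -0.09, 0.09, 0, 0, 0, 0, 0, -0.11, 0.12, 0, 0, 0, 0, 0, -0.11, 0.15, 0, 0, 0, 0, 0, -0.11, 0.18, 0, 0, 0, 0, 0, -0.11, 0.18, 0, 0, 0, 0, 0, -0.11, 0.18, 0, 0, 0, 0, 0])

```text
clock: 13.52
eef_pos: [366.9, -465.3, 308.1]
tcp_rot: [-3.141, 0.001, 0.094]
contact_force: [0.1, 0.7, 0.4]
opening: -0.0
```

```bash
python3 - <<'E'
from rig import *
from h import *
import cv2,pickle
f=grab_frame("top");pickle.dump(f,open("t2.pkl","wb"));cv2.imwrite("pics/t2.png",cv2.resize(f["color"][90:290,60:470],None,fx=1.95,fy=1.95,interpolation=cv2.INTER_CUBIC))
a=cv2.imread("pics/top0.png");d=cv2.absdiff(a,f["color"]).max(2)>40
n,_,st,_=cv2.connectedComponentsWithStats(d.astype(np.uint8));print([x.tolist() for x in st[1:] if x[4]>6])
s=sense();print(s["clock"],s["eef_pos"],s["contact_force"])
E
```

```text
[[397, 147, 3, 9, 11], [358, 148, 7, 3, 12], [359, 151, 15, 8, 47], [359, 150, 39, 19, 322], [359, 169, 50, 86, 3322], [260, 171, 34, 12, 276], [258, 183, 37, 15, 360], [253, 198, 43, 60, 2302], [510, 289, 50, 45, 1329], [438, 380, 49, 40, 1039], [222, 388, 68, 32, 969], [200, 406, 17, 14, 61], [261, 407, 31, 13, 262]]
13.5667 [ 367.02810862 -464.08279648  308.03640366] [-0.84592393  0.62260372  0.61394987]
```

View pics/t2.png

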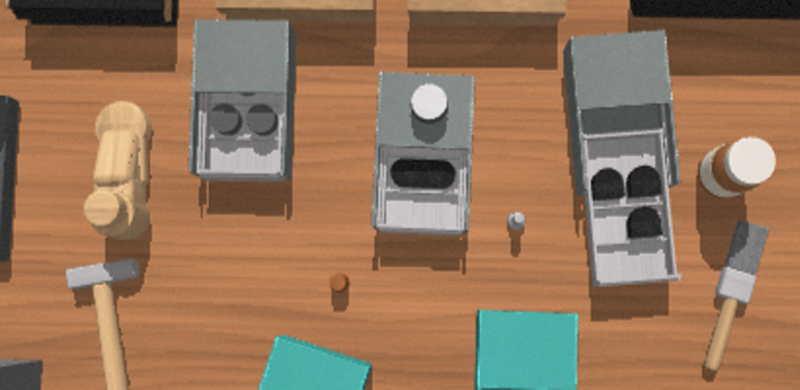

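The sole tray is home. The heel tray is out to its stop with the loose block behind the pocket at about (643,222). The image difference shows changes only at the two trays and the arm. Handing in.

```bash
python3 -c "
from rig import *
print(sign_off())"
```

```text
the job is handed in; nothing more can be done
None
```

The job is done and handed in at about 13.6 s on the robot's clock. With the fingers shut, I first pushed the half-sole tray home. I then hooked the fingertips behind the heel tray's lip, drew it out to its stop and lifted clear.

- **Half-sole tray:** the force stayed at about 1–2 N while it slid, then rose to 10 N at the stop. The wrist picture there showed its lip flush with the case front.
- **Heel tray:** the pull stayed at about 2–3 N, then rose to about 19 N along the pull (about 25 N in all) at the stop. The fingertips travelled about 133 mm, including a gap of about 12 mm before they met the lip. I did not measure the lip's final position separately.
- **Everything else:** the last top picture shows the loose heel block still between its ribs. Compared with the starting picture, only the two trays, their shadows and the arm changed. The tin tray and all bystanders look untouched, and the robot was touching nothing when I handed in.

No check failed or disagreed.

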